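# Vent a glue tank and take off its winged filler cap

## Robot

A 6-joint arm with a two-finger parallel gripper is mounted at the origin on the work surface. World frame = base frame: x ahead of the robot, y to its left, z up, the work surface at z = 0. Lengths are in m, angles in rad, forces in N, time in s.
With the tool pointing down it reaches from about 0.375 to 0.9 m from the base axis. Payload 3.1 kg.
Tool frame: the origin (TCP) lies at the very end of the fingers, on their centre line; the grasp point (between the pads) lies 19 mm behind it; z points along the fingers, y is the line along which they close (so a half turn about z gives the same grasp; the last joint's range is limited). The gripper opens to 87 mm and grips with 3 to 60 N. Pads are 19 mm wide; open, the fingers measure 117 mm over their backs; the gripper's body (75 mm by 190 mm) begins 51 mm behind the grasp point.
Start: joints at [1.038, 0.527, 1.433, -0, 1.181, -0.178], TCP at [0.216, 0.586, 0.223] pointing down, gripper open.
Joint ranges: [-3.08, 3.08], [-0.75, 2.2], [0.22, 2.44], [-1.43, 4.57], [0, 2.65], [-2.85, 2.85]. Speed limits (rad/s): [2.79, 2.79, 3.14, 3.14, 3.14, 3.14].

## Interface

Orientations are given as a rotation vector (axis times angle).
In Python, from plant import reach, line_to, set_joints, grip, hold, inverse_kinematics, camera, MotionError, hand_in, get_t, get_q, get_joint_velocities, get_effort, get_tool_pos, get_eef_rot, get_wrist_force, get_wrist_torque, get_gripper_width, get_grip_force gives the robot as it stands. Calls block until the motion is done:
- reach(position, orientation): joint-space move of the TCP to a pose.
- line_to(position, v=0.15, ori=None, guard=None): straight line of the TCP; ori=None keeps the orientation; v is the mean speed in m/s. With guard (N) it stops when the force on the tool has changed by that much, and returns True; else False.
- set_joints(angles): joint-space move.
- grip(opening, squeeze=None): finger opening in m; squeeze is the grip in N (None keeps the last); returns when the fingers have stopped.
- hold(seconds).
- inverse_kinematics(position, orientation): joint angles nearest the present ones, or None.
- camera(name): name is "scene" or "top"; returns a dict with "pixels" (480x640x3 uint8, blue, green, red), "K" (3x3 intrinsics, pixels), "D" ([k1, k2, p1, p2, k3] as OpenCV has them; the pictures are not rectified), "R" (3x3) and "t" (3): a world point X has camera coordinates R X + t. Camera axes: x right, y down, z forward; pixel columns grow to the right and rows downward; lengths in m; the calibration is good to about 2 mm. A picture is of the moment at which its call begins. There is no depth.
A pose or a line that the arm cannot do raises MotionError and nothing moves.
- hand_in(): hands the job in; it is judged then, once.
Readings, each from a call of its own:
- get_t(): time.
- get_q(): joint angles.
- get_joint_velocities(): joint speeds.
- get_effort(): joint torques, N m.
- get_tool_pos(): TCP position.
- get_eef_rot(): TCP orientation.
- get_wrist_force(): force on the tool from outside, world axes, zero at the start.
- get_wrist_torque(): the same for the moment, N m.
- get_gripper_width(): finger opening in m.
- get_grip_force(): force on a finger pad.
Only numpy, scipy, OpenCV 4.12 (cv2) and the standard library are available. Lean on these libraries where they do the work, as an engineer would, in place of code of your own. Each camera call takes 0.05 s, during which the arm holds its last target. There are 200 camera calls.

## Task

Get the blue glue tank ready for refilling: first push the red vent lever all the way over to its far side, then unscrew the orange-winged filler cap (anticlockwise, just over two turns) and catch it in the gripper as it comes free, so that it never topples or falls on the tank or the table. Turn the cap to match the white notched stand, lower it in gently until it is fully home with the ends of its wing down in the two notches, let go, and leave everything else on the table where it is.

Things in the scene. Friction and masses are not known exactly. Their poses are not given: they have to be found in the camera images.
- vent (a joint): red-balled vent lever on a brass block; 0 = leaning to the block's -x side (closed), 1.0 rad = hard over to the block's +x side (vented, its stop). It starts between 0 and 0.15, pushes over with about 1 N at the ball and stays where it is left
- vent_tip (a point): centre of the lever's red ball (26 across), 80 from the lever's pivot; about 92 above the table when the lever leans fully to either side and 102 when it stands upright
- vent_base: the lever's brass block, 70 (x) x 50 (y) x 25 high, fixed; origin under its centre; the pivot lies above the origin, 22 up, and the lever swings in the plane of the block's x axis (yaw up to 0.5 rad from the robot's forward direction)
- cap_wing (a point): point on the loose cap's axis, inside its upright orange wing; x along the wing, z up. The cap is a black round skirt 60 across, 43 high: its flat top is 26 below this point, its underside 69 below. The wing on it is a plate 100 long (50 to each side), 12 thick, 40 high: from 26 below this point to 14 above
- cap: the same cap (about 0.2 kg); origin under its centre. Turned anticlockwise seen from above it rises 12 per turn; under 1 N at a wing's end turns it (a closed fingertip can push it round) and it stays where left. It cannot be pulled up before about 2.2 turns (26 up); then it is loose, and if pushed on beyond about 2.4 turns unheld it topples off the neck
- neck_seat (a point): centre of the steel flange under the filler neck, where the cap's underside sits at the start; z up. The fixed neck (47 across over the thread) stands 35 above it; the flange is 72 across and 6 thick
- tank: blue tank, 200 x 200 x 90 high, fixed; origin under its centre; the neck's flange lies on its top
- dock_floor (a point): centre of the inner floor of the white notched cap stand, 5 above the table; z up, x towards one of its two notches. Fully home, the cap's underside lies on this floor and cap_wing is 69 above it
- dock: the fixed cap stand, a round cup 68 inside and 78 outside across, rim 51 above its inner floor; two opposite notches 20 wide (at its +x and -x) let the ends of the wing down into the wall by 8. Foot plate 110 (x) x 90 (y) x 5. Origin under its centre
- carton: bystander, to be left alone: upright white and blue carton, 70 x 70 x 110 high; origin under its centre
- carton_flat: bystander, to be left alone: white and blue carton lying flat, 90 x 140 x 45 high; origin under its centre
- jar: bystander, to be left alone: closed jar, 64 across, 85 high; origin under its centre
- driver: bystander, to be left alone: screwdriver lying on the table, about 200 long; origin under its middle
- brush: bystander, to be left alone: brush lying on the table, about 200 long; origin under its middle
- mug: bystander, to be left alone: blue mug, 76 across, 90 high; origin under its centre

How it is judged:
By the outcome, as a careful person would: the job done as asked, in the order asked, and still so for the second after the job is handed in, with the robot touching nothing.
It also fails if it takes over 72 s, if anything falls off the work surface, if the arm or the gripper's body presses on something with over 40 N, if the wrist force passes 120 N, or if a joint passes its speed limit or range.

## Working session

There is one attempt and no reset: what is moved stays moved. The work goes in short steps, each a Python script; the robot and the scene stay as the last script left them, time stands still between calls to the robot, and variables do not carry over. Pictures are saved under pics/ and viewed, at most 11 in all, crops included, and the job is handed in when it is done.

```bash
mkdir -p pics; ls; python3 - <<'E'
from plant import *
import cv2,numpy as np
for n in("scene","top"):
    c=camera(n); cv2.imwrite(f"pics/{n}0.png",c["pixels"]); print(n,c["K"].tolist(),c["D"],c["R"].tolist(),c["t"])
print(get_t(),get_eef_rot())
E
```

```text
pics
scene [[606.2444182376267, 0.0, 326.15589093758354], [0.0, 606.2444182376267, 246.7594804506542], [0.0, 0.0, 1.0]] [-0.13037628  0.          0.          0.          0.        ] [[0.669468836248361, 0.7428094095582336, -0.006757097306799923], [0.49467857722953396, -0.45258605374534455, -0.7419292211426775], [-0.5541701746958504, 0.4933559009751119, -0.6704441605761112]] [-0.33889208 -0.1741546   1.99698722]
top [[560.0263505960675, 0.0, 325.69760875704674], [0.0, 560.0263505960675, 233.38506438438745], [0.0, 0.0, 1.0]] [-0.00372629  0.          0.          0.          0.        ] [[-0.02786334422007293, -0.9996026516247715, 0.004262970044358175], [-0.9971575038445821, 0.02749602521929212, -0.0701489923205021], [0.07000390400053089, -0.006205438088113821, -0.9975274161459518]] [0.00884258 0.5205112  1.30354385]
0.1 [-5.52801815e-01 -3.09190811e+00  2.90559625e-03]
```

View pics/scene0.png

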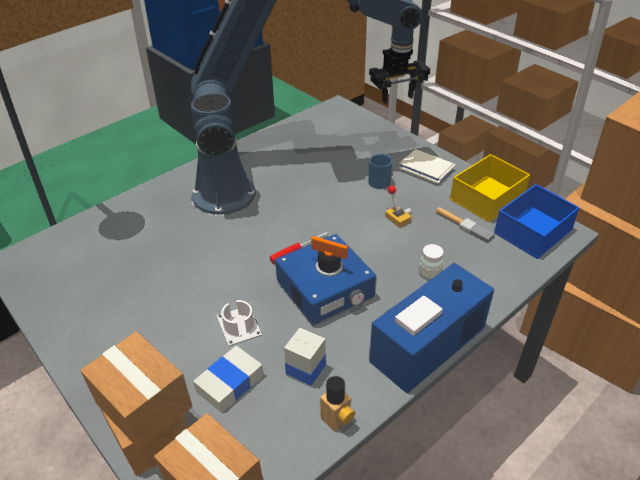

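View pics/top0.png

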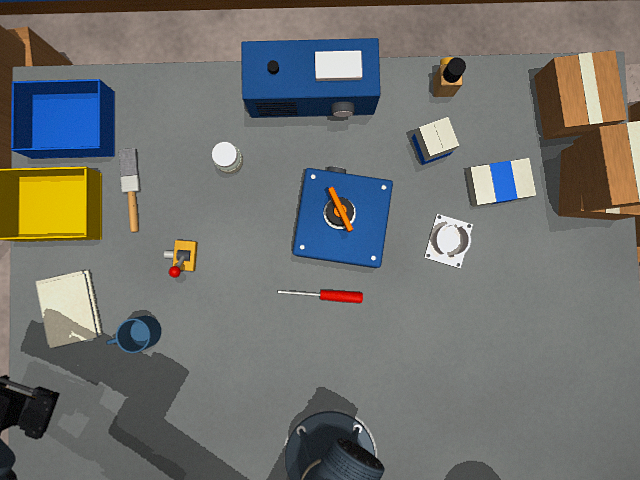

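```bash
cat > h.py <<'E'
from plant import *
import cv2,numpy as np
from scipy.optimize import least_squares
from scipy.spatial.transform import Rotation as Ro
def ray(c,px):
    u=cv2.undistortPoints(np.array([[px]],float),c["K"],c["D"])[0,0]
    d=c["R"].T@np.array([u[0],u[1],1]); return -c["R"].T@c["t"],d
def atz(c,px,z):
    o,d=ray(c,px); return o+d*(z-o[2])/d[2]
def proj(c,X):
    return cv2.projectPoints(np.atleast_2d(np.array(X,float)),cv2.Rodrigues(c["R"])[0],c["t"],c["K"],c["D"])[0][:,0]
def tri(cs,pxs):
    A=[];b=[]
    for c,p in zip(cs,pxs):
        o,d=ray(c,p); d/=np.linalg.norm(d); P=np.eye(3)-np.outer(d,d); A.append(P); b.append(P@o)
    return np.linalg.lstsq(np.vstack(A),np.hstack(b),rcond=None)[0]
def down(yaw):  # tool z down, tool y axis (closing) at yaw+90deg: tool x along yaw
    x=np.array([np.cos(yaw),np.sin(yaw),0]); z=np.array([0,0,-1.]); y=np.cross(z,x)
    return Ro.from_matrix(np.c_[x,y,z]).as_rotvec()
def crop(im,r,k): x,y,w,h=r; return cv2.resize(im[y:y+h,x:x+w],(w*k,h*k),interpolation=cv2.INTER_CUBIC)
E
python3 - <<'E'
from h import *
T=camera("top");S=camera("scene");t=T["pixels"];s=S["pixels"]
a=np.hstack([crop(t,(155,225,50,60),5),crop(t,(305,180,55,60),5),crop(t,(420,210,55,60),5)])
b=np.hstack([crop(s,(375,175,50,60),5),crop(s,(300,225,55,60),5),crop(s,(210,290,55,60),5)])
cv2.imwrite("pics/c1.png",np.vstack([a,b])[:600,:800])
for n,c in(("top",T),("scene",S)):
    hsv=cv2.cvtColor(c["pixels"],cv2.COLOR_BGR2HSV)
    m=((hsv[...,0]<5)|(hsv[...,0]>175))&(hsv[...,1]>170)&(hsv[...,2]>70)
    k,_,st,ce=cv2.connectedComponentsWithStats(m.astype(np.uint8))
    print(n,"red",[(st[i].tolist(),ce[i].round(1).tolist()) for i in range(1,k) if st[i,4]>15])
    m=(hsv[...,0]>=6)&(hsv[...,0]<15)&(hsv[...,1]>200)&(hsv[...,2]>70)
    k,l,st,ce=cv2.connectedComponentsWithStats(m.astype(np.uint8))
    for i in range(1,k):
        if st[i,4]>60: 
            ys,xs=np.where(l==i); print("or",st[i].tolist(),ce[i].round(1).tolist(),cv2.minAreaRect(np.c_[xs,ys].astype(np.float32)))
E
```

```text
top red [([169, 266, 12, 11, 99], [174.2, 271.3]), ([320, 290, 43, 13, 432], [341.4, 296.0])]
or [329, 190, 24, 42, 87] [338.5, 211.6] ((337.5443420410156, 211.48629760742188), (45.611663818359375, 7.631961822509766), 58.81502914428711)
scene red [([388, 186, 7, 7, 40], [391.3, 189.0]), ([270, 243, 31, 19, 162], [285.3, 251.2])]
```

View pics/c1.png

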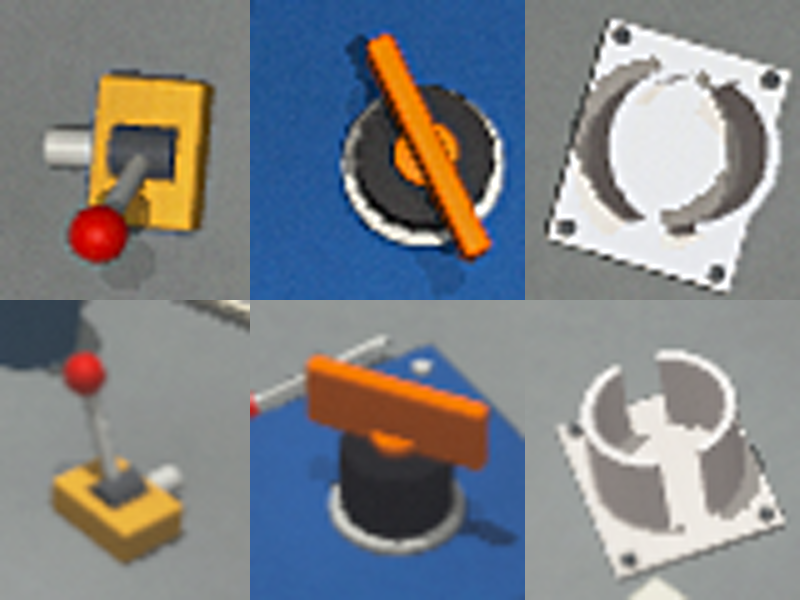

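```bash
cat > fit.py <<'E'
from h import *
T=camera("top");S=camera("scene")
def box(p,l,w,z0,z1):
    x,y,a=p; R=Ro.from_euler('z',a).as_matrix()
    c=np.array([[i*l/2,j*w/2,k] for i in(-1,1) for j in(-1,1) for k in(z0,z1)])
    return c@R.T+[x,y,0]
def soft(c,pts,r):   # antialiased hull
    k=8; q=(proj(c,pts)-[r[0],r[1]]+.5)*k
    m=np.zeros((r[3]*k,r[2]*k),np.float32)
    cv2.fillConvexPoly(m,cv2.convexHull(q.astype(np.float32)).astype(np.int32),1)
    return cv2.resize(m,(r[2],r[3]),interpolation=cv2.INTER_AREA)
def mask(c,r,lo,hi):
    x,y,w,h=r; hsv=cv2.cvtColor(c["pixels"][y:y+h,x:x+w],cv2.COLOR_BGR2HSV)
    return (cv2.inRange(hsv,lo,hi)>0).astype(np.float32)
from scipy.optimize import minimize
def fit(make,p0,ds,step):
    f=lambda p:sum(np.abs(soft(c,make(p),r)-m).sum() for c,r,m in ds)
    s=np.vstack([p0]+[np.array(p0)+np.eye(len(p0))[i]*step[i] for i in range(len(p0))])
    for _ in range(3):
        o=minimize(f,s[0],method="Nelder-Mead",options=dict(initial_simplex=s,xatol=1e-5,fatol=.01,maxiter=400)); s=np.vstack([o.x]+[o.x+np.eye(len(p0))[i]*step[i]/3 for i in range(len(p0))])
    return o.x,o.fun
E
python3 - <<'E'
from fit import *
ball=tri([T,S],[(174.2,271.3),(391.3,189)]); print("ball",ball)
# wing
rt=(320,180,42,60);rs=(300,228,55,45)
lo,hi=(4,150,60),(16,255,255)
ds=[(T,rt,mask(T,rt,lo,hi)),(S,rs,mask(S,rs,lo,hi))]; print([d[2].sum() for d in ds])
c0=atz(T,(340.5,209.5),.165)
print("wing",fit(lambda p:box((p[0],p[1],p[2]),.1,.012,p[3]-.026,p[3]+.014),[c0[0],c0[1],.42,.165],ds,[.005,.005,.1,.005]))
# block
rt=(160,232,45,45);rs=(380,200,40,30)
lo,hi=(17,120,60),(28,255,255)
def fill(m): # hull of mask
    pts=np.argwhere(m>0)[:,::-1].astype(np.int32); o=np.zeros_like(m); cv2.fillConvexPoly(o,cv2.convexHull(pts),1); return o
ds=[(T,rt,fill(mask(T,rt,lo,hi))),(S,rs,fill(mask(S,rs,lo,hi)))]
b0=atz(T,(186,254),.025)
print("block",fit(lambda p:box(p,.07,.05,0,.025),[b0[0],b0[1],-.08],ds,[.005,.005,.1]))
# dock plate
P=[(612,18),(790,70),(730,292),(548,238)]
w=np.array([atz(T,(420+(a-525+.5)/5-.5,210+(b+.5)/5-.5),.005) for a,b in P])
print("dock top",w.mean(0),w.round(3).tolist())
d=w[0]+w[1]-w[2]-w[3]; print(np.arctan2(d[1],d[0]))
Q=[(783,523),(557,424),(620,578)]  # scene: right, left, bottom
v=np.array([atz(S,(210+(a-525+.5)/5-.5,290+(b-300+.5)/5-.5),.005) for a,b in Q]); print("dock scene",v.round(3).tolist(),v[:2].mean(0))
# tank
rt=(280,160,125,115); 
m=mask(T,rt,(100,120,40),(125,255,255)); print(m.sum())
print("tank",fit(lambda p:box(p,.2,.2,.0,.09),[*atz(T,(343,218),.09)[:2],-.1],[(T,rt,fill(cv2.morphologyEx(m,cv2.MORPH_OPEN,np.ones((9,9)))))],[.01,.01,.1]))
E
```

```text
ball [0.43971058 0.33101028 0.09535464]
[np.float32(215.0), np.float32(479.0)]
wing (array([ 0.56049567, -0.03651368,  0.41099433,  0.16433506]), np.float64(294.703125))
block (array([ 0.47905161,  0.32855975, -0.11020298]), np.float64(107.09375))
dock top [ 0.49656259 -0.29818149  0.005     ] [[0.563, -0.273, 0.005], [0.535, -0.357, 0.005], [0.43, -0.324, 0.005], [0.458, -0.238, 0.005]]
-0.31551277278199635
dock scene [[0.562, -0.274, 0.005], [0.427, -0.322, 0.005], [0.535, -0.358, 0.005]] [ 0.49457691 -0.29813209  0.005     ]
6808.0
tank (array([ 0.55200078, -0.04390004, -0.17787968]), np.float64(430.515625))
```

```bash
python3 - <<'E'
from fit import *
rt=(320,180,42,60);rs=(300,228,55,45)
lo,hi=(4,150,60),(16,255,255)
def big(m):
    k,l,st,_=cv2.connectedComponentsWithStats(m.astype(np.uint8)); return (l==1+st[1:,4].argmax()).astype(np.float32)
ds=[(T,rt,big(mask(T,rt,lo,hi))),(S,rs,big(mask(S,rs,lo,hi)))]
mk=lambda p:box(p[:3],.1,.012,p[3]-.026,p[3]+.014)
best=None
for a in(.3,.4,.5):
    p,f=fit(mk,[.559,-.036,a,.165],ds,[.005,.005,.1,.005]); print(p.round(4),f,[float(np.abs(soft(c,mk(p),r)-m).sum()) for c,r,m in ds])
    if best is None or f<best[1]: best=(p,f)
p=best[0]
def ov(c,r,k,segs):
    im=crop(c["pixels"],r,k)
    for s in segs:
        q=((proj(c,s)-[r[0],r[1]]+.5)*k).astype(np.int32); cv2.polylines(im,[q],True,(0,255,0),1)
    return im
def boxsegs(b): return [b[[0,1,3,2]],b[[4,5,7,6]],b[[0,2,6,4]],b[[1,3,7,5]]]
th=np.linspace(0,6.28,40)
def circ(x,y,z,r): return np.c_[x+r*np.cos(th),y+r*np.sin(th),0*th+z]
W=boxsegs(mk(p))+[circ(p[0],p[1],p[3]-.069,.036),circ(p[0],p[1],p[3]-.026,.03)]
B=boxsegs(box((.479,.3286,-.11),.07,.05,0,.025))
D=boxsegs(box((.4957,-.298,-.3155),.11,.09,0,.005))+[circ(.4957,-.298,.056,.039),circ(.4957,-.298,.056,.034)]
a=np.hstack([ov(T,(155,225,50,60),5,B),ov(T,(305,180,55,60),5,W),ov(T,(420,210,55,60),5,D)])
b=np.hstack([ov(S,(375,175,50,60),5,B),ov(S,(300,225,55,60),5,W),ov(S,(210,290,55,60),5,D)])
cv2.imwrite("pics/c2.png",np.vstack([a,b])[:600,:800])
E
```

```text
[ 0.5599 -0.0369  0.4051  0.1641] 300.625 [211.9375, 88.6875]
[ 0.5605 -0.0364  0.4137  0.1638] 298.828125 [209.265625, 89.5625]
[ 0.5614 -0.0359  0.4061  0.1645] 299.375 [211.0625, 88.3125]
```

View pics/c2.png

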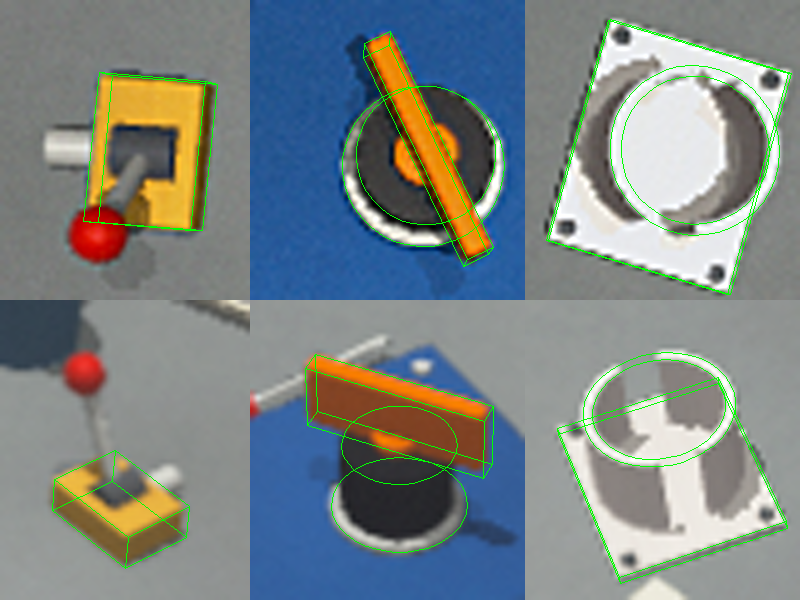

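```bash
python3 - <<'E'
from h import *
b=np.array([.479,.3286]);a=-.11;u=np.array([np.cos(a),np.sin(a)])
P=lambda s,z:[*(b+u*s),z]
o=down(a)
q=[inverse_kinematics(P(-.088,.2),x) for x in(o,down(a+np.pi))]; print(q)
o=o if q[0] is not None and (q[1] is None or abs(q[0][5])<abs(q[1][5])) else down(a+np.pi)
grip(0.0,20); t=get_t(); print("grip",t)
reach(P(-.088,.2),o); print(get_t()-t)
line_to(P(-.088,.084),v=.2); print(get_t(),get_tool_pos())
g=line_to(P(.03,.084),v=.06,guard=6)
p=get_tool_pos(); print(g,get_t(),(p[:2]-b)@u,p,get_wrist_force())
line_to(list(p-np.r_[u*.015,0]),v=.1)
line_to([*(p-np.r_[u*.015,0])[:2],.25],v=.3)
print(get_t(),get_q())
c=camera("scene");d=camera("top")
cv2.imwrite("pics/l.png",np.hstack([crop(c["pixels"],(365,160,60,80),6),crop(d["pixels"],(150,215,60,80),6)]))
# IK exploration for cap
for y in (.411,.411+np.pi):
    print(y,inverse_kinematics([.56,-.0366,.2],down(y)))
E
```

```text
[array([0.49632323, 0.41425244, 1.72493724, 0.        , 1.00240298,
       2.17711956]), array([ 0.49632323,  0.41425244,  1.72493724,  0.        ,  1.00240298,
       -0.9644731 ])]
grip 1.925
1.1666999999999998
3.825 [0.39177478 0.33914259 0.08438459]
True 5.3417 0.012710126330235232 [0.49159648 0.32687129 0.08315023] [-2.18463746  1.65523227  1.44963317]
6.3417 [ 4.09508167e-01  4.37240517e-01  1.51691629e+00  1.28706398e-03
  1.19471188e+00 -1.05064885e+00]
0.411 [-2.64369530e-01  4.69863654e-01  1.61871209e+00 -8.88178420e-16
  1.05301691e+00  8.95426797e-01]
3.552592653589793 [-2.64369530e-01  4.69863654e-01  1.61871209e+00 -4.44089210e-16
  1.05301691e+00 -2.24616586e+00]
```

View pics/l.png

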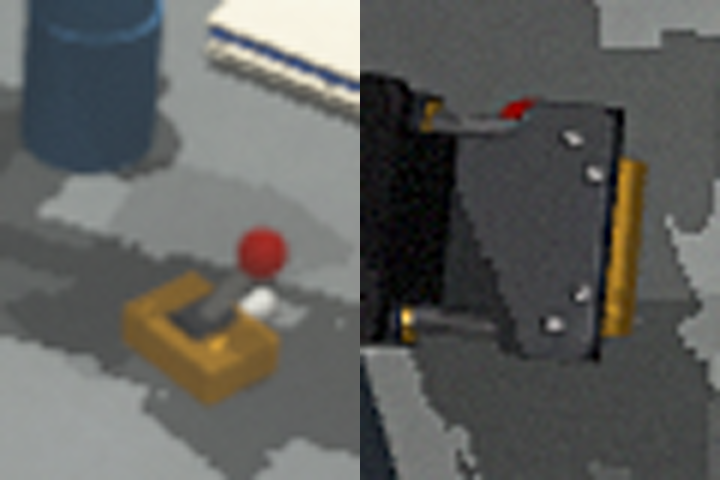

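```bash
cat > cap.py <<'E'
from h import *
Z0=.151; PITCH=.012/(2*np.pi)
def qat(xy,z,q6):
    q=get_q(); yaw=1.5708+np.arctan2(xy[1],xy[0])-q6   # approx, fixed below
    s=inverse_kinematics([*xy,z],down(yaw)); 
    e=(s[5]-q6+np.pi/2)%np.pi-np.pi/2; assert abs(e)<.03,(s,q6)
    s=np.array(s); s[5]=q6; return s
def stroke(xy,q6a,q6b,turned):
    """gripped at q6a with the cap already turned by `turned`"""
    n=max(1,int(np.ceil(abs(q6a-q6b)/2)))
    f=[]
    for k in range(1,n+1):
        q6=q6a+(q6b-q6a)*k/n; set_joints(qat(xy,Z0+PITCH*(turned+q6a-q6),q6)); f.append(np.round(get_wrist_force(),1))
    return turned+q6a-q6b,f
E
python3 - <<'E'
from cap import *
xy=np.array([.560,-.0366]); q6=.895
set_joints(qat(xy,.23,q6)); grip(.05,20); print(get_t())
S=camera("scene"); B=proj(S,[.479+.0384*.994,.3286-.0042,.092]); print("ball pred",B)
hsv=cv2.cvtColor(S["pixels"],cv2.COLOR_BGR2HSV); m=((hsv[...,0]<5)|(hsv[...,0]>175))&(hsv[...,1]>170)&(hsv[...,2]>70)
m[:,:370]=0; ys,xs=np.where(m); print("ball seen",xs.mean(),ys.mean(),len(xs))
print(line_to([*xy,Z0],v=.15,guard=8)); print(get_tool_pos(),get_eef_rot(),down(.411),get_wrist_force())
cv2.imwrite("pics/g.png",crop(camera("scene")["pixels"],(270,190,100,90),6))
grip(0,20); print(get_t(),get_gripper_width(),get_grip_force(),get_wrist_force(),get_wrist_torque())
E
```

```text
Traceback (most recent call last):
  File "cap.py", line 6, in qat
    e=(s[5]-q6+np.pi/2)%np.pi-np.pi/2; assert abs(e)<.03,(s,q6)
                                              ^^^^^^^^^^
AssertionError: (array([-2.64369530e-01,  4.32642372e-01,  1.58631858e+00, -8.88178420e-16,
        1.12263170e+00,  6.95891119e-01]), 0.895)
```

```bash
python3 - <<'E'
s=open('cap.py').read()
s=s.replace("q=get_q(); yaw=1.5708+np.arctan2(xy[1],xy[0])-q6   # approx, fixed below","yaw=np.pi/2+inverse_kinematics([*xy,z],down(0.))[0]-q6  # q1 fixes the arm's azimuth")
open('cap.py','w').write(s)
E
python3 - <<'E'
from cap import *
xy=np.array([.560,-.0366]); q6=.895
set_joints(qat(xy,.23,q6)); grip(.05,20); print(get_t())
S=camera("scene"); B=proj(S,[.479+.0384*.994,.3286-.0042,.092]); print("ball pred",B)
hsv=cv2.cvtColor(S["pixels"],cv2.COLOR_BGR2HSV); m=((hsv[...,0]<5)|(hsv[...,0]>175))&(hsv[...,1]>170)&(hsv[...,2]>70)
m[:,:370]=0; ys,xs=np.where(m); print("ball seen",xs.mean(),ys.mean(),len(xs))
print(line_to([*xy,Z0],v=.15,guard=8)); print(get_tool_pos(),get_eef_rot(),down(.411),get_wrist_force())
cv2.imwrite("pics/g.png",crop(camera("scene")["pixels"],(270,190,100,90),6))
grip(0,20); print(get_t(),get_gripper_width(),get_grip_force(),get_wrist_force(),get_wrist_torque())
E
```

```text
9.2
ball pred [[408.91056251 202.18899883]]
ball seen 408.0810810810811 201.54054054054055 37
False
[ 0.56058409 -0.03673831  0.15138775] [3.07496173e+00 6.41573499e-01 1.40485739e-03] [3.07549065 0.64106292 0.        ] [ 0.15061511  0.39871494 -0.88405362]
10.7083 0.011710566097056134 19.997904079500586 [-0.21264838  1.04169128  0.97115533] [ 0.09423409  0.24162612 -0.00363331]
```

View pics/g.png

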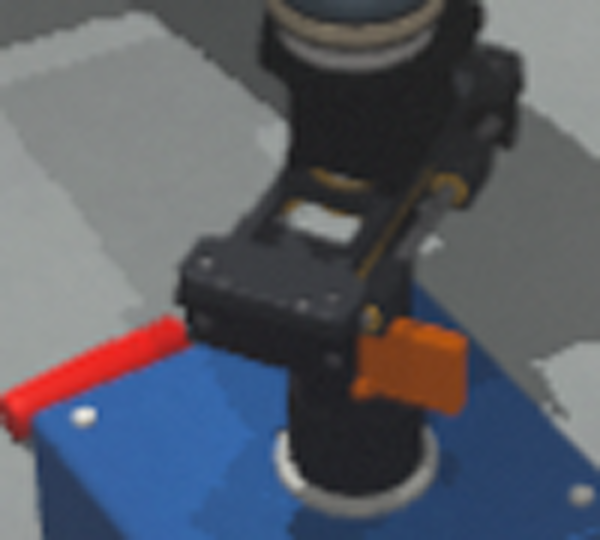

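```bash
python3 - <<'E'
from h import *
def red(n):
    c=camera(n); hsv=cv2.cvtColor(c["pixels"],cv2.COLOR_BGR2HSV).astype(int); m=((hsv[...,0]<6)|(hsv[...,0]>174))&(hsv[...,1]>150)&(hsv[...,2]>50)
    r=(155,215,60,75) if n=="top" else (380,175,45,45)
    ys,xs=np.where(m[r[1]:r[1]+r[3],r[0]:r[0]+r[2]]); return c,(xs.mean()+r[0],ys.mean()+r[1]),len(xs)
T,pt,nt=red("top");S,ps,ns=red("scene"); print(pt,nt,ps,ns)
X=tri([T,S],[pt,ps]); b=np.array([.479,.3286]);a=-.11;u=np.array([np.cos(a),np.sin(a)]);v=np.array([-u[1],u[0]])
print(X,(X[:2]-b)@u,(X[:2]-b)@v)
for th in (0,.1,.9,.95,1.):
    p=np.r_[b+u*.08*np.sin(th-.5),.022+.08*np.cos(th-.5)]; print(th,p.round(4),proj(T,p)[0].round(1),proj(S,p)[0].round(1))
E
```

```text
(np.float64(177.41414141414143), np.float64(236.82828282828282)) 99 (np.float64(408.1304347826087), np.float64(201.5)) 46
[0.51594575 0.3234452  0.09466459] 0.037288336404849 -0.0010678036506991508
0 [0.4409 0.3328 0.0922] [174.2 271.1] [392.3 189.7]
0.1 [0.448  0.332  0.0957] [174.1 267.8] [393.9 189.9]
0.9 [0.51   0.3252 0.0957] [176.9 239.8] [407.4 200. ]
0.95 [0.5136 0.3248 0.094 ] [177.3 238.2] [408.2 201.1]
1.0 [0.5171 0.3244 0.0922] [177.6 236.7] [408.9 202.1]
```

```bash
python3 - <<'E'
from cap import *
xy=get_tool_pos()[:2]; print(xy)
t,f=stroke(xy,.895,-2.7,0.); print(t,f,get_t(),get_tool_pos(),get_gripper_width(),get_grip_force(),get_wrist_torque())
E
```

```text
[ 0.55984985 -0.03632515]
3.595 [array([-0.2, -0.2, -2. ]), array([-1.5,  0.8, -2.4])] 13.975 [ 0.55936846 -0.03622775  0.15762493] 0.01164623009516053 20.001874202862382 [ 0.20475928  0.34306858 -0.02768332]
```

```bash
cat >> cap.py <<'E'
def regrasp(xy,turned,q6=-2.7+np.pi):
    z=Z0+PITCH*turned
    grip(.045,20); line_to([*xy,z+.037],v=.2)
    set_joints(qat(xy,z+.037,q6)); g=line_to([*xy,z],v=.15,guard=8)
    grip(0,20); print("regrasp",g,get_gripper_width(),get_wrist_force().round(1),get_tool_pos().round(4),get_t())
E
python3 - <<'E'
from cap import *
xy=np.array([.5597,-.0364]); t=3.595; q=-2.7+np.pi
for k in range(2):
    regrasp(xy,t)
    w=get_gripper_width()
    if not .010<w<.0135: print("bad");break
    t,f=stroke(xy,q,-2.7,t); print(t,f,get_t())
c=camera("scene")["pixels"];cv2.imwrite("pics/s.png",crop(c,(270,190,100,90),6))
E
```

```text
regrasp False 0.011521442635634788 [-0.4  0.3  1.5] [ 0.5595 -0.0364  0.1581] 18.875
6.736592653589793 [array([-0.3,  0.4,  3.2]), array([-0.2,  3.3,  4.2])] 21.675
regrasp False 0.01175147543532652 [0.3 0.5 1.6] [ 0.5597 -0.0363  0.1641] 26.575
9.878185307179585 [array([-0.8,  1.7,  3.4]), array([-0.6,  1.4,  5.1])] 29.375
```

View pics/s.png

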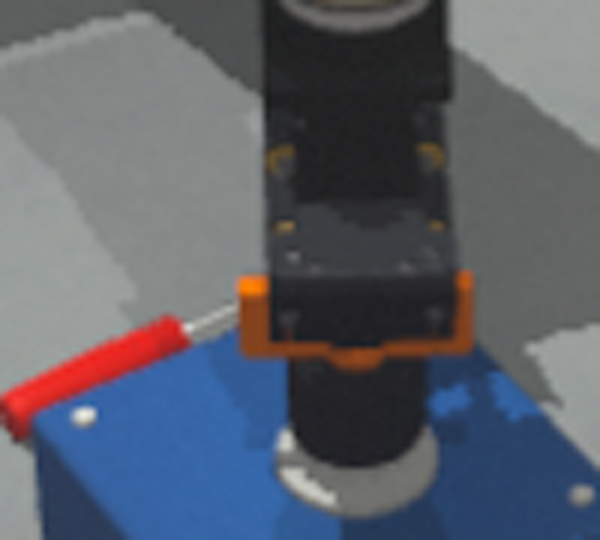

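```bash
python3 - <<'E'
from cap import *
xy=np.array([.5597,-.0364]); t=9.878185; q=-2.7+np.pi
regrasp(xy,t); t,f=stroke(xy,q,-2.7,t); print(t,f,get_t())
regrasp(xy,t); grip(0,30)
t,f=stroke(xy,q,q-(14.33-t),t); print(t,f,get_t(),get_wrist_force())
p=get_tool_pos()
print(line_to([*p[:2],p[2]+.012],v=.06,guard=12),get_wrist_force(),get_gripper_width(),get_t())
cv2.imwrite("pics/f.png",crop(camera("scene")["pixels"],(270,170,100,100),6))
E
```

```text
regrasp False 0.011540380745131664 [-0.7 -0.   1.3] [ 0.5597 -0.0363  0.1701] 34.325
13.019777653589792 [array([0.2, 2.9, 3.9]), array([-0.7,  2.3,  5.9])] 37.125
regrasp False 0.012009888426447858 [-1.1  1.1  2.7] [ 0.5597 -0.0363  0.1761] 42.025
14.330000000000002 [array([-0.7,  1.1,  5. ])] 43.4333 [-0.70044694  1.12737607  5.00379845]
False [ 0.7980717   0.68300812 -3.16536909] 0.011551870792558473 43.7833
```

View pics/f.png

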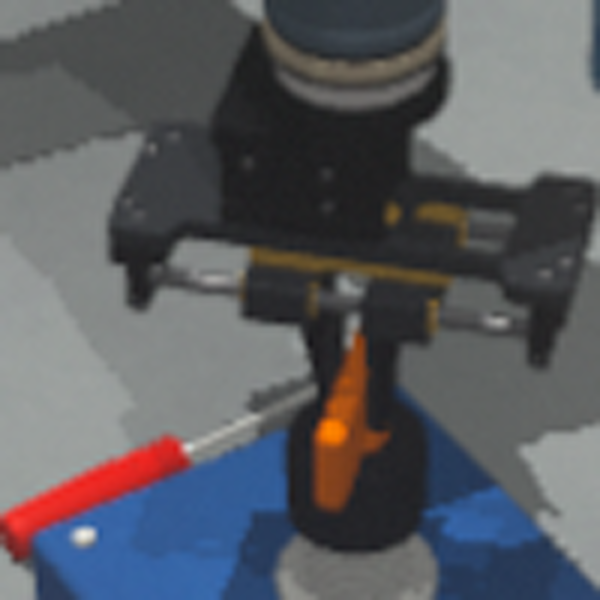

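```bash
python3 - <<'E'
from cap import *
D=np.array([.496,-.298]); yaw=-.3155
p=get_tool_pos(); print(p)
line_to([*p[:2],.235],v=.2)
s=[inverse_kinematics([*D,.17],down(yaw+k*np.pi)) for k in(0,1)]; print([x[5] for x in s],get_q()[5])
s=min(s,key=lambda x:abs(x[5]-get_q()[5]))
q=get_q(); h=np.array(inverse_kinematics([*D,.235],Ro.from_matrix(Ro.from_rotvec(down(yaw)).as_matrix()).as_rotvec())); h[5]=s[5]
set_joints(h); print(get_t(),get_tool_pos(),get_gripper_width())
line_to([*D,.125],v=.15)
hold(.2); print(get_tool_pos(),get_wrist_force(),get_t())
S=camera("scene")["pixels"];T=camera("top")["pixels"]
cv2.imwrite("pics/d.png",np.hstack([crop(S,(195,240,80,100),5),crop(T,(415,190,80,100),5)]))
E
```

```text
[ 0.55974469 -0.03640338  0.19044685]
[np.float64(1.1522572806082412), np.float64(-1.9893353729815513)] -0.8685999565359168
45.2583 [ 0.49561458 -0.29683649  0.23384236] 0.011922343540540385
[ 0.49661541 -0.29842789  0.12611635] [ 0.75870669 -0.49509169 -2.57550788] 46.3417
```

View pics/d.png

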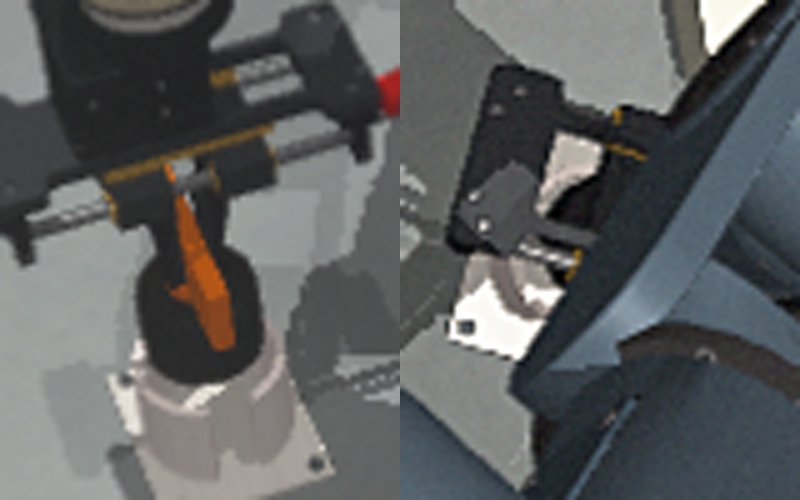

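```bash
python3 - <<'E'
from h import *
S=camera("scene"); th=np.linspace(0,2*np.pi,60)
def C(xy,z,r): return ((proj(S,np.c_[xy[0]+r*np.cos(th),xy[1]+r*np.sin(th),0*th+z])-[195,240]+.5)*5).astype(np.int32)
im=crop(S["pixels"],(195,240,80,100),5)
p=get_tool_pos(); zw=p[2]+.014
for q,col in((C(p,zw-.069,.03),(0,255,0)),(C(p,zw-.026,.03),(0,255,0)),(C((.496,-.298),.056,.039),(255,255,0)),(C((.496,-.298),.056,.034),(255,255,0))):
    cv2.polylines(im,[q],True,col,1); print(q.min(0),q.max(0))
y=-.3155
for s in(1,-1): 
    e=p+[s*.05*np.cos(y),s*.05*np.sin(y),.014+.014]; print(((proj(S,e)[0]-[195,240]+.5)*5).round())
cv2.imwrite("pics/o.png",cv2.resize(im[150:500],(800,700))[:600])
E
```

```text
[147 297] [265 385]
[136 238] [257 326]
[133 303] [286 417]
[143 310] [276 409]
[219. 294.]
[158. 160.]
```

View pics/o.png

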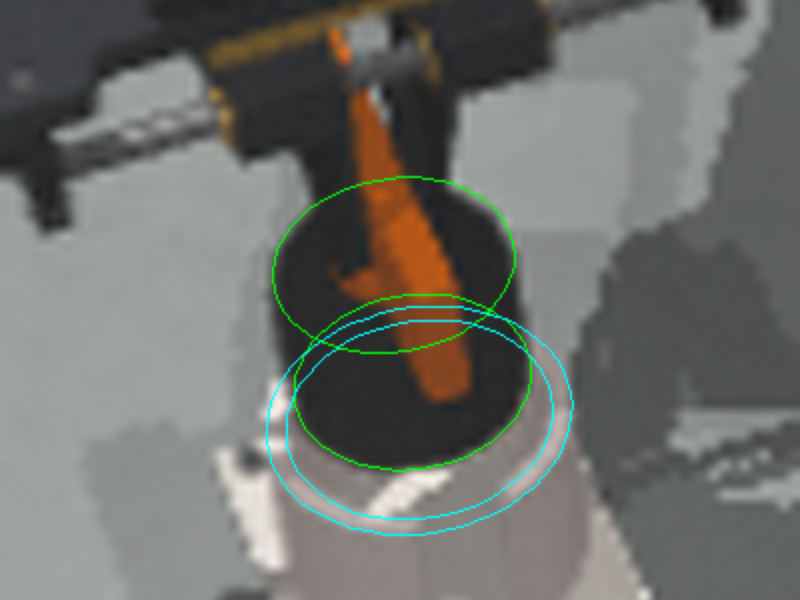

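```bash
python3 - <<'E'
from cap import *
D=np.array([.4963,-.298])
line_to([*D,.114],v=.05); hold(.15); print(get_tool_pos())
g=line_to([*D,.057],v=.03,guard=4); print(g,get_tool_pos(),get_wrist_force(),get_wrist_torque(),get_gripper_width(),get_t())
E
```

```text
[ 0.49633663 -0.29806554  0.11393477]
True [ 0.49644069 -0.29809115  0.06074879] [-0.20903782  0.91080229  4.77249657] [0.13469166 0.0547029  0.03213087] 0.011635570167066267 48.6
```

```bash
python3 - <<'E'
from cap import *
grip(.045,10); p=get_tool_pos(); line_to([*p[:2],.14],v=.12); line_to([*p[:2],.25],v=.3)
set_joints(np.r_[get_q()[0]+.9,get_q()[1:]]); print(get_t(),get_wrist_force())
from fit import *
rs=(205,275,65,70); im=crop(S["pixels"],rs,6)
y=-.3155
R=lambda b:((proj(S,b)-[rs[0],rs[1]]+.5)*6).astype(np.int32)
b=box((.4963,-.298,y),.1,.012,.048,.088)
im2=im.copy()
for s in([0,1,3,2],[4,5,7,6],[0,2,6,4],[1,3,7,5]): cv2.polylines(im2,[R(b[s])],True,(0,255,0),1)
cv2.imwrite("pics/e.png",np.hstack([im,im2]))
E
```

```text
52.6083 [ 0.33295626  0.35399404 -0.26040379]
```

View pics/e.png

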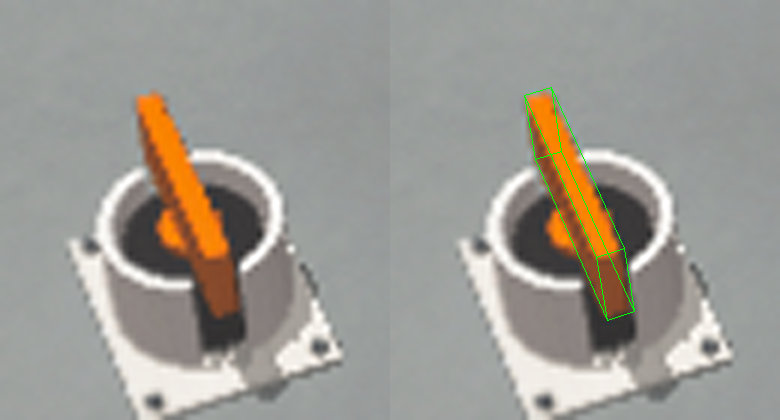

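The cap sits fully home: both wing ends are down in the notches, and the near wing end at about (225,300) in the crop matches the predicted home pose.

```bash
python3 -c "
from plant import *
print(hand_in())"
```

```text
the job is handed in; nothing more can be done
None
```

The job is handed in at about 53 s: the vent lever is hard over to its far side, and the cap was unscrewed, caught without falling and seated fully home in the stand with its wing in both notches, with nothing else knowingly touched.

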